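Charge the bending-press hand pump

TASK

Push the transport latch of the hand pump right out from under the plunger knob by its upright stud, until its arm stands about square to where it was. Then pump the plunger from above with the fingertips, full strokes down and right back up, until the indicator pin has popped fully out (it may already be part way out), and leave the plunger up and the latch open. Only push: the pump stands loose on the bench and must not be lifted or shoved about, the pin must not be touched, and the other things on the bench stay where they are.

Things in the scene. Friction and masses are not known exactly. Their poses are not given: they have to be found in the camera images.
- pump: hand pump, about 5 kg (4.5 to 6), loose on the bench: steel base plate 220 (x) x 200 (y) x 12 mm, grey housing 140 (x) x 160 (y) mm with its top 100 mm above the bench. Origin at the centre of its underside, z up. In its frame the plunger axis is at x 0, y +45 mm, the indicator pin at x 0, y -45 mm, the latch pivot at x -50, y +45 mm
- plunger_top (a point): centre of the flat top of the plunger knob, black, 48 mm across, 16 mm thick; its top is 156 mm above the bench when up. A 15 mm radius gland stands 10 mm above the housing below it
- plunger (a joint): plunger depression in m: 0 up, 0.030 fully down. A spring returns it: about 5 N at the top to 11 N at the bottom while pumping (a little more if fast). Each full stroke (down to at least 0.027, then up to less than 0.003) brings the pin out by about 6 mm; short strokes may do nothing. While the latch arm is under the knob it cannot go down. Extra strokes once the pin is out do no harm
- pin_tip (a point): centre of the top of the steel indicator pin, 12 mm across, which rises out of a 30 mm wide boss on the housing whose top is 110 mm above the bench. The tip stands 2 mm above the boss when the pin is in, 32 mm when fully out
- pin (a joint): how far the pin is out in m: 0 in, 0.030 fully out; starts between 0 and 0.015 (three to five full strokes needed) and stays where the pumping has brought it
- latch_stud (a point): the upright stud near the free end of the latch arm, 12 mm across, 32 mm tall; this point is at its mid-height, 154 mm above the bench (stud from 138 to 170 mm). It is 115 mm out along the arm from the pivot and 18 mm to its left (116 mm from the pivot)
- latch_pivot (a point): pivot of the latch: vertical axis; at this point the latch arm is 7 mm thick (131 to 138 mm above the bench), 14 mm wide, 123 mm long; a pivot screw stands to 143 mm
- latch (a joint): latch angle in rad about the pump's z axis, counter-clockwise seen from above: 0 = arm points along the pump's +x, beneath the knob; 1.57 = arm points along the pump's +y, clear of it; stop at 1.6. Starts at 0 to 0.15; stiff (about 0.7 N at the stud), stays where it is left
- hoop_a: bent-wood hoop standing on end, 84 mm across, 70 mm high, loose, leave alone; origin at the centre of its underside
- hoop_b: bent-wood hoop, 72 mm across, 55 mm high, loose, leave alone; origin at the centre of its underside
- glue: glue bottle, 56 mm across, 150 mm high, loose, leave alone; origin at the centre of its underside
- offcut: wood offcut 50 x 90 x 30 mm, loose, leave alone; origin at the centre of its underside
- mallet: hammer lying flat, loose, leave alone; origin at the centre of its underside
- brush: brush lying flat, loose, leave alone; origin at the centre of its underside
- weight: steel weight, 50 mm across, 45 mm high, loose, leave alone; origin at the centre of its underside

How it is judged:
By the outcome, as a careful person would: the job done as asked, in the order asked, and still so for the second after the job is handed in, with the robot touching nothing.
It also fails if it takes over 51 s, if anything falls off the work surface, if the arm or the gripper's body presses on something with over 40 N, if the wrist force passes 120 N, or if a joint passes its speed limit or range.

ROBOT

A 7-joint arm with a two-finger parallel gripper is mounted at the origin on the work surface. World frame = base frame: x ahead of the robot, y to its left, z up, the work surface at z = 0. Lengths are in m, angles in rad, forces in N, time in s.
With the tool pointing down it reaches from about 0.425 to 0.875 m from the base axis. Payload 9.9 kg.
Tool frame: the origin (TCP) lies on the front face of the gripper's body, between the roots of the fingers; the fingertips stand 73 mm ahead of it and the grasp point (between the pads) lies 54 mm ahead of it; z points along the fingers, y is the direction in which the jaws open and shut (so a half turn about z gives the same grasp; the last joint's range is limited). The gripper opens to 85 mm and grips with 20 to 120 N. Pads are 22 mm wide; open, the fingers measure 114 mm over their backs; the gripper's body (76 mm by 85 mm) begins 54 mm behind the grasp point. The pads swing forward as they close: fully open they stand 13 mm farther back than shut.
Start: joints at [1.224, 0.576, 0.025, 1.437, -0.015, 1.129, -0.057], TCP at [0.175, -0.652, 0.304] pointing down, gripper open.
Joint ranges: [-2.76, 2.76], [-0.34, 2.15], [-1.52, 1.57], [0.19, 2.46], [-1.09, 4.23], [0.17, 1.99], [-2.82, 2.82]. Speed limits (rad/s): [2.22, 2.22, 3.01, 3.01, 3.14, 3.14, 3.14].

INTERFACE

Orientations are given as a rotation vector (axis times angle).
In Python, from plant import env gives the robot as it stands. Calls block until the motion is done:
- env.movep(position, orientation): joint-space move of the TCP to a pose.
- env.servo_line(position, frame=None, rate=0.15): straight line of the TCP; frame=None keeps the orientation; rate is the mean speed in m/s.
- env.movej(angles): joint-space move.
- env.grip(opening, grip_force=None): opening from 0.0 (shut) to 1.0 (fully open); grip_force is the grip in N (None keeps the last); returns when the fingers have stopped.
- env.wait(seconds).
- env.ik(position, orientation): joint angles nearest the present ones, or None.
- env.get_image(name): name is "scene" or "top" or "wrist"; returns the picture (384x512x3 uint8, blue, green, red); there is no depth.
- env.camera_info(name): a dict with "vertical_fov" (degrees; the focal length in pixels is half the picture's height over the tangent of half this angle, whatever the lens; pixels are square), "cx", "cy" (the principal point, pixels), "pose" (4x4, takes a point from camera to world coordinates). Camera axes: x right, y down, z forward; pixel columns grow to the right and rows downward; lengths in m; the calibration is good to about 2 mm. The wrist camera is an equidistant fisheye: a pixel r from the principal point sees the ray r / f radians off the axis. A picture is of the moment at which its call begins: read the wrist's pose just before it. camera_info takes no time and is no camera call; for the wrist camera it gives the pose at the moment of the call.
A pose or a line that the arm cannot do raises env.Unreachable and nothing moves.
- env.finish_job(): hands the job in, once; it reports no verdict.
Trained networks look in the newest picture that a camera, given by its name, has taken for a name from the list of things; names that differ only in an ending like _2 or _b are one class to them, and where a whole thing is asked for, a point or a joint stands for the part that bears it (a point fixed in the world has none). Each returns a list of dicts, best first, with "score" (0 to 1); they miss things now and then, are a little off and sometimes report something else, mostly with a low value. They report only what shows in the picture. A call takes as long as a camera call.
- env.outline_of(label, camera): "region" (384x512 bool, what is visible of it) and "bbox" ([left, top, right, bottom] as shares, 0 to 1, of the picture: columns of its width, rows of its height, round what is visible of it).
- env.place_of(label, camera): "at" ([column, row] as shares, 0 to 1, of the picture: columns of its width, rows of its height: a listed point, or the origin of a listed thing).
Readings, each from a call of its own:
- env.current_clock(): time.
- env.current_q(): joint angles.
- env.current_joint_velocities(): joint speeds.
- env.current_joint_efforts(): joint torques, N m.
- env.current_tool_pos(): TCP position.
- env.current_tool_rot(): TCP orientation.
- env.current_force(): force on the tool from outside, world axes, zero at the start.
- env.current_ft_torque(): the same for the moment, N m.
- env.current_width(): opening from 0.0 (shut) to 1.0 (fully open).
Only numpy, scipy, OpenCV 4.12 (cv2) and the standard library are available. Lean on these libraries where they do the work, as an engineer would, in place of code of your own. Each camera call takes 0.05 s, during which the arm holds its last target.

## Working session

There is one attempt and no reset: what is moved stays moved. The work goes in short steps, each a Python script; the robot and the scene stay as the last script left them, time stands still between calls to the robot, and variables do not carry over. Pictures are saved under pics/ and viewed, and the job is handed in when it is done.

```bash
ls; mkdir -p pics
python3 - <<'E'
from plant import env
import cv2
print(env.current_clock())
for n in ["scene","top","wrist"]:
    ci=env.camera_info(n); print(n,ci)
    im=env.get_image(n); cv2.imwrite(f"pics/{n}0.png",im)
    for l in ["pump","plunger_top","pin_tip","latch_stud","latch_pivot"]:
        print(l,[(round(d['score'],2),(d['at'][0]*512).__round__(1),(d['at'][1]*384).__round__(1)) for d in env.place_of(l,n)][:3])
print(env.current_clock(), env.current_tool_rot())
E
```

```text
pics
0.0
scene {'vertical_fov': 51.96183216295892, 'cx': 254.81158693880792, 'cy': 187.04922746060035, 'pose': array([[-0.68031334,  0.49141935, -0.54376537,  1.25969327],
       [ 0.73271134,  0.43825442, -0.5206411 ,  0.66006501],
       [-0.01754553, -0.75262214, -0.65821886,  0.88423203],
       [ 0.        ,  0.        ,  0.        ,  1.        ]])}
pump [(0.65, 245.7, 196.6)]
plunger_top [(0.61, 249.3, 168.6)]
pin_tip []
latch_stud [(0.71, 188.7, 180.6), (0.51, 234.5, 174.4)]
latch_pivot [(0.76, 265.9, 166.2)]
top {'vertical_fov': 56.823795801572736, 'cx': 255.57018899772058, 'cy': 192.52752110509263, 'pose': array([[-0.02153923, -0.97685522,  0.21281432,  0.4166051 ],
       [-0.99976323,  0.0217033 , -0.00156544,  0.04353522],
       [-0.00308957, -0.21279765, -0.97709141,  0.96245681],
       [ 0.        ,  0.        ,  0.        ,  1.        ]])}
pump [(0.66, 285.7, 205.8)]
plunger_top [(0.84, 274.6, 188.5), (0.17, 224.7, 168.4)]
pin_tip [(0.7, 387.1, 236.4), (0.51, 308.9, 208.5), (0.23, 266.1, 164.8)]
latch_stud [(0.82, 270.0, 163.0), (0.33, 291.3, 153.1)]
latch_pivot [(0.6, 265.2, 212.3), (0.51, 171.7, 188.1)]
wrist {'vertical_fov': 65.70646984690485, 'cx': 255.8991115988502, 'cy': 187.78589865119068, 'pose': array([[ 2.59456958e-01, -9.25743933e-01, -2.75100450e-01,
         2.44529835e-01],
       [-9.65754193e-01, -2.48991549e-01, -7.29523661e-02,
        -6.32362243e-01],
       [-9.62476843e-04,  2.84607412e-01, -9.58643675e-01,
         3.74437499e-01],
       [ 0.00000000e+00,  0.00000000e+00,  0.00000000e+00,
         1.00000000e+00]])}
pump []
plunger_top []
pin_tip []
latch_stud []
latch_pivot []
0.9 [3.11448878e+00 4.11616210e-01 5.68551181e-05]
```

Run:
```python
import cv2
for n,(a,b,c,d) in {"scene":(80,290,130,310),"top":(150,290,130,430)}.items():
    im=cv2.imread(f"pics/{n}0.png"); cv2.imwrite(f"pics/{n}0b.png",cv2.resize(im[a-20:b,c:d],None,fx=2.6,fy=2.6,interpolation=cv2.INTER_CUBIC))
```

```text
(no output)
```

View pics/scene0.png

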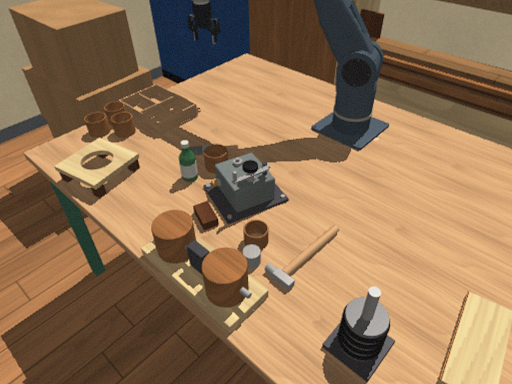

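View pics/top0.png

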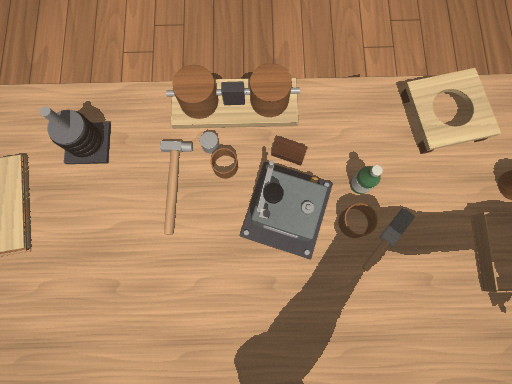

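View pics/top0b.png

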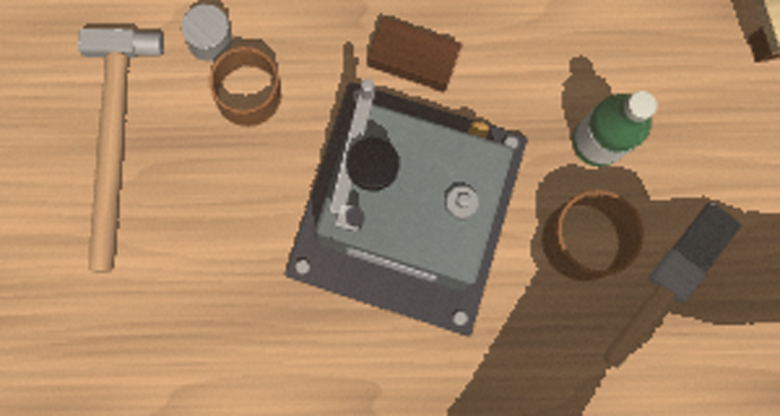

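View pics/scene0b.png

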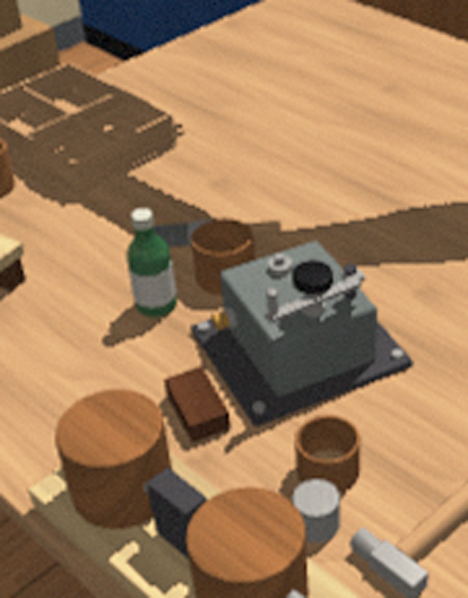

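The top view shows the pump at about (285,208), with the knob at (273,193), the stud at (271,164), the pivot at (266,213) and the pin at (308,207). That puts the pump's +x roughly up the picture. In the scene view the network's first stud hit (189,181) is the glue bottle; the real stud is its second hit, at (234.5,175). The top view's first pin hit (387,236) is the brush. Next I'll fit the pump pose.

```bash
cat > h.py <<'E'
import numpy as np, cv2
from scipy.optimize import least_squares
from scipy.spatial.transform import Rotation as R
def proj(ci,P,fish=False):
    T=np.linalg.inv(ci['pose']); c=T[:3,:3]@np.asarray(P)+T[:3,3]
    f=192/np.tan(np.radians(ci['vertical_fov'])/2)
    if fish:
        r=np.hypot(c[0],c[1]); th=np.arctan2(r,c[2]); s=f*th/r
        return np.array([ci['cx']+s*c[0],ci['cy']+s*c[1]])
    return np.array([ci['cx']+f*c[0]/c[2],ci['cy']+f*c[1]/c[2]])
def pts(p):
    x,y,yaw,lat,pin=p
    st=np.array([-.05,.045])+np.array([[np.cos(lat),-np.sin(lat)],[np.sin(lat),np.cos(lat)]])@[.115,.018]
    L=dict(knob=(0,.045,.156),pin=(0,-.045,.112+pin),pivot=(-.05,.045,.1345),pivtop=(-.05,.045,.143),stud=(*st,.154),studtop=(*st,.170),pump=(0,0,0))
    c,s=np.cos(yaw),np.sin(yaw)
    return {k:np.array([x+c*v[0]-s*v[1],y+s*v[0]+c*v[1],v[2]]) for k,v in L.items()}
def fit(obs,infos,p0=(.5,0,-.27,.07,.005)):
    def res(p):
        Q=pts(p); r=[]
        for cam,k,u,v,w in obs: r+=list(w*(proj(infos[cam],Q[k],cam=='wrist')-[u,v]))
        return np.array(r+[(p[4]-.0075)/.005*.5,(p[3]-.075)/.1])
    s=least_squares(res,p0,loss='soft_l1'); return s.x,res(s.x)
E
python3 - <<'E'
from h import *
from plant import env
I={n:env.camera_info(n) for n in("scene","top")}
obs=[("top","knob",274,190.5,1),("top","pin",308.3,207.5,1),("top","pivtop",265.8,212.5,1),("top","stud",270.5,163.7,1),
("scene","knob",249.7,167,1),("scene","pin",237,161,1),("scene","pivtop",265.2,165,1),("scene","stud",234.5,174.6,1),("top","pump",285.7,205.8,.5),("scene","pump",245.7,196.6,.5)]
p,r=fit(obs,I,(.55,-.03,-.27,.07,.005)); print(p.round(4)); print(r[:-2].reshape(-1,2).round(1))
print({k:v.round(3) for k,v in pts(p).items()})
E
```

```text
[ 0.5786 -0.0401 -0.3495  0.0717 -0.0013]
[[-1.2  0.9]
 [-1.2 -0.4]
 [ 0.  -0.1]
 [ 0.1 -0.3]
 [-0.3 -2.4]
 [ 0.3 -0.4]
 [-1.2 -1.8]
 [-0.6  1.8]
 [ 0.1  1.5]
 [-0.6 -1.2]]
{'knob': array([0.594, 0.002, 0.156]), 'pin': array([ 0.563, -0.082,  0.111]), 'pivot': array([0.547, 0.019, 0.134]), 'pivtop': array([0.547, 0.019, 0.143]), 'stud': array([0.663, 0.005, 0.154]), 'studtop': array([0.663, 0.005, 0.17 ]), 'pump': array([ 0.579, -0.04 ,  0.   ])}
```

The fit holds to about 4 mm. I'll check IK along the push arc, then look from a hover with the wrist camera to refine it.

```bash
cat >> h.py <<'E'
def rv(phi): return (R.from_euler('z',phi)*R.from_euler('x',np.pi)).as_rotvec()
def pusher(p,lat,gap=0.0,half=.011,flip=False):
    """TCP xy and phi so that finger side face touches stud at latch angle lat (gap behind)"""
    Q=pts([*p[:3],lat,0]); s=Q['stud'][:2]-Q['pivot'][:2]; a=np.arctan2(s[1],s[0])
    t=np.array([-np.sin(a),np.cos(a)]); xy=Q['stud'][:2]-t*(.006+half+gap)
    phi=a+np.pi/2-(np.pi if flip else 0); return xy,phi
E
python3 - <<'E'
from h import *
from plant import env
p=[ 0.5786,-0.0401,-0.3495,0.0717,0]
for flip in(0,1):
  for lat in(.07,.5,1.,1.55):
    xy,phi=pusher(p,lat,0.012,flip=flip)
    for z in (.146,.3):
      q=env.ik([*xy,z+.073],rv(phi)); print(flip,lat,xy.round(3),round(phi,2),z,None if q is None else np.round(q,2))
E
```

```text
0 0.07 [ 0.659 -0.024] 1.45 0.146 [ 0.21  0.65 -0.42  1.58  0.3   0.98 -0.43]
0 0.07 [ 0.659 -0.024] 1.45 0.3 [ 0.27  0.54 -0.54  1.36  0.28  1.31 -0.4 ]
0 0.5 [0.667 0.027] 1.88 0.146 [ 0.19  0.68 -0.52  1.55  0.38  1.01 -0.13]
0 0.5 [0.667 0.027] 1.88 0.3 [ 0.23  0.57 -0.62  1.33  0.33  1.34 -0.08]
0 1.0 [0.649 0.083] 2.38 0.146 [ 0.18  0.69 -0.65  1.59  0.46  1.03  0.2 ]
0 1.0 [0.649 0.083] 2.38 0.3 [ 0.2   0.56 -0.7   1.37  0.36  1.34  0.29]
0 1.55 [0.6   0.127] 2.93 0.146 [ 0.21  0.68 -0.82  1.7   0.57  1.02  0.55]
0 1.55 [0.6   0.127] 2.93 0.3 [ 0.25  0.54 -0.9   1.48  0.43  1.33  0.67]
1 0.07 [ 0.659 -0.024] -1.7 0.146 [ 0.6   0.93 -1.3   1.56  0.91  1.36  2.22]
1 0.07 [ 0.659 -0.024] -1.7 0.3 [ 0.58  0.76 -1.29  1.35  0.73  1.55  2.38]
1 0.5 [0.667 0.027] -1.27 0.146 [-0.26  0.65  0.26  1.57 -0.2   0.94 -2.77]
1 0.5 [0.667 0.027] -1.27 0.3 [-0.68  0.86  1.36  1.37 -0.84  1.54 -2.23]
1 1.0 [0.649 0.083] -0.77 0.146 [-0.23  0.62  0.05  1.6  -0.03  0.92 -2.5 ]
1 1.0 [0.649 0.083] -0.77 0.3 [-0.11  0.5  -0.15  1.38  0.07  1.26 -2.6 ]
1 1.55 [0.6   0.127] -0.22 0.146 [-0.18  0.57 -0.16  1.71  0.11  0.87 -2.18]
1 1.55 [0.6   0.127] -0.22 0.3 [-0.02  0.45 -0.42  1.49  0.19  1.24 -2.25]
```

Run:
```python
from h import *
from plant import env
env.grip(0.0)
env.movep([.63,-.06,.35],rv(1.45))
ci=env.camera_info("wrist"); im=env.get_image("wrist"); cv2.imwrite("pics/w1.png",im)
np.save("ci1.npy",ci,allow_pickle=True)
for l in ["pump","plunger_top","pin_tip","latch_stud","latch_pivot"]:
    print(l,[(round(d['score'],2),(d['at'][0]*512).__round__(1),(d['at'][1]*384).__round__(1)) for d in env.place_of(l,"wrist")][:3])
print(env.current_clock(),env.current_tool_pos(),env.current_force(),env.current_width())
p=[ 0.5786,-0.0401,-0.3495,0.0717,0]
print({k:proj(ci,v,True).round(0) for k,v in pts(p).items()})
```

```text
pump [(0.69, 219.1, 140.6), (0.3, 197.6, 193.2)]
plunger_top [(0.73, 205.2, 119.5)]
pin_tip [(0.42, 195.4, 197.6)]
latch_stud [(0.9, 283.1, 104.1)]
latch_pivot [(0.88, 158.9, 108.6), (0.56, 280.7, 101.0)]
4.6083 [ 0.62997458 -0.060284    0.34995276] [0.01481665 0.33040851 0.62108612] -0.0007197923825814156
{'knob': array([208., 119.]), 'pin': array([199., 197.]), 'pivot': array([163., 108.]), 'pivtop': array([160., 108.]), 'stud': array([284., 106.]), 'studtop': array([286., 106.]), 'pump': array([219., 143.])}
```

View pics/w1.png

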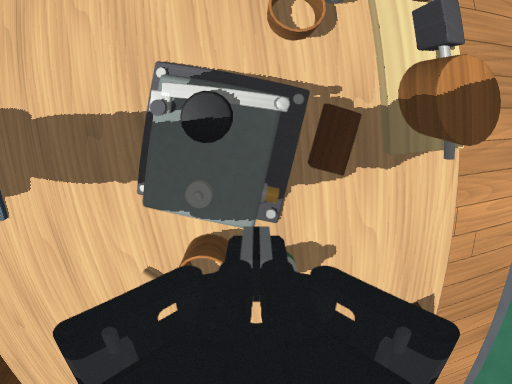

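The wrist view shows the knob at (206,117), the stud at (283,103), the pivot screw at (160,107) and the pin at (199,194). That agrees with the fit to within 3 px. I'll refine the fit and then push.

Run:
```python
from h import *
from plant import env
I={n:env.camera_info(n) for n in("scene","top")}; I['wrist']=np.load("ci1.npy",allow_pickle=True).item()
obs=[("top","knob",273.7,191.5,1),("top","pin",308.3,207.5,1),("top","pivtop",265.8,212.5,1),("top","stud",270.5,163.7,1),
("scene","knob",249.7,166,1),("scene","pin",237,161,1),("scene","pivtop",265.2,164.5,1),("scene","stud",234.5,175,1),
("wrist","knob",205.8,118,1.5),("wrist","pin",198,195.5,1.5),("wrist","pivtop",159.5,107.5,1.5),("wrist","stud",283,103.5,1.5)]
p,r=fit(obs,I,(.55,-.03,-.27,.07,.005)); print(p.round(4)); print(r[:-2].reshape(-1,2).round(1).tolist())
pw,r=fit(obs[8:],I,(.55,-.03,-.27,.07,.005)); print(pw.round(4)); print(r[:-2].reshape(-1,2).round(1).tolist())
for q in(p,pw): print({k:v.round(4) for k,v in pts(q).items()})
np.save("p.npy",p)
```

```text
[ 0.5772 -0.0392 -0.3539  0.0845 -0.0022]
[[-1.3, 0.4], [-1.6, 0.2], [-0.4, 0.4], [-0.7, 0.1], [0.1, -1.4], [0.9, -0.2], [-0.7, -1.3], [0.1, 1.6], [1.5, 0.2], [0.2, 0.3], [-0.6, -0.1], [-0.0, 0.3]]
[ 0.5771 -0.0391 -0.3544  0.0855 -0.0024]
[[1.3, 0.1], [-0.0, 0.2], [-0.8, -0.2], [-0.2, 0.0]]
{'knob': array([0.5928, 0.003 , 0.156 ]), 'pin': array([ 0.5616, -0.0814,  0.1098]), 'pivot': array([0.5459, 0.0203, 0.1345]), 'pivtop': array([0.5459, 0.0203, 0.143 ]), 'stud': array([0.6616, 0.007 , 0.154 ]), 'studtop': array([0.6616, 0.007 , 0.17  ]), 'pump': array([ 0.5772, -0.0392,  0.    ])}
{'knob': array([0.5927, 0.0031, 0.156 ]), 'pin': array([ 0.5615, -0.0814,  0.1096]), 'pivot': array([0.5458, 0.0204, 0.1345]), 'pivtop': array([0.5458, 0.0204, 0.143 ]), 'stud': array([0.6615, 0.0072, 0.154 ]), 'studtop': array([0.6615, 0.0072, 0.17  ]), 'pump': array([ 0.5771, -0.0391,  0.    ])}
```

Run:
```python
from h import *
from plant import env
p=np.load("p.npy"); z=.148+.073; l0=p[3]
xy,phi=pusher(p,l0,.014)
env.servo_line([*xy,.30],rv(phi),rate=.25)
env.servo_line([*xy,z],rv(phi),rate=.15)
print(env.current_clock(),env.current_force())
for lat in (.25,.5,.75):
    xy,phi=pusher(p,lat,.0)
    env.servo_line([*xy,z],rv(phi),rate=.1)
    print(lat,env.current_clock(),env.current_force().round(2),env.current_tool_pos().round(3),xy.round(3))
for n in("top","wrist"): cv2.imwrite(f"pics/{n}2.png",env.get_image(n))
```

```text
5.7083 [ 0.20151587 -0.81722009 -0.59285547]
0.25 6.1917 [ 0.35  0.69 -0.61] [0.663 0.009 0.222] [0.663 0.009]
0.5 6.6333 [ 1.36 -0.6  -0.43] [0.662 0.038 0.221] [0.662 0.039]
0.75 7.075 [-1.07 -0.8   0.4 ] [0.654 0.066 0.221] [0.654 0.067]
```

View pics/wrist2.png

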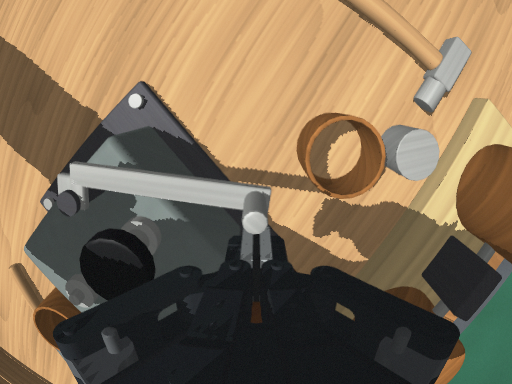

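The wrist view shows the stud at (256,220), riding against the fingertips, with the arm swung clear of the knob. I'll continue the push.

Run:
```python
from h import *
from plant import env
p=np.load("p.npy"); z=.148+.073
for lat in (1.0,1.2,1.4,1.55):
    xy,phi=pusher(p,lat,.0)
    env.servo_line([*xy,z],rv(phi),rate=.09)
    print(lat,env.current_clock(),env.current_force().round(2),env.current_tool_pos().round(3),xy.round(3))
xy,phi=pusher(p,1.55,.02)
env.servo_line([*xy,z],rv(phi),rate=.1)
env.servo_line([*xy,.31],rv(phi),rate=.2)
ci=env.camera_info("wrist");im=env.get_image("wrist");cv2.imwrite("pics/wrist3.png",im)
np.save("ci3.npy",ci,allow_pickle=True)
for l in ["plunger_top","pin_tip","latch_stud","latch_pivot"]:
    print(l,[(round(d['score'],2),(d['at'][0]*512).__round__(1),(d['at'][1]*384).__round__(1)) for d in env.place_of(l,"wrist")][:3])
q=p.copy();q[3]=1.55;q[4]=0
print({k:proj(ci,v,True).round(0) for k,v in pts(q).items()})
cv2.imwrite("pics/top3.png",env.get_image("top")[100:300,180:350].repeat(3,0).repeat(3,1))
print(env.current_clock())
```

```text
1.0 7.65 [ 0.11  0.53 -0.69] [0.639 0.091 0.221] [0.639 0.092]
1.2 8.0583 [ 0.8  -0.72 -0.57] [0.624 0.108 0.221] [0.623 0.109]
1.4 8.4667 [ 0.24 -0.06  0.44] [0.604 0.122 0.221] [0.604 0.123]
1.55 8.8167 [-0.29 -0.38  0.3 ] [0.589 0.13  0.221] [0.588 0.13 ]
plunger_top [(0.66, 116.1, 209.1), (0.26, 164.3, 268.8)]
pin_tip [(0.67, 56.7, 184.5)]
latch_stud [(0.59, 259.1, 147.8)]
latch_pivot [(0.9, 124.6, 149.0), (0.36, 134.2, 161.4)]
{'knob': array([115., 209.]), 'pin': array([ 62., 183.]), 'pivot': array([125., 149.]), 'pivtop': array([121., 150.]), 'stud': array([255., 150.]), 'studtop': array([255., 153.]), 'pump': array([134., 165.])}
10.0583
```

View pics/wrist3.png

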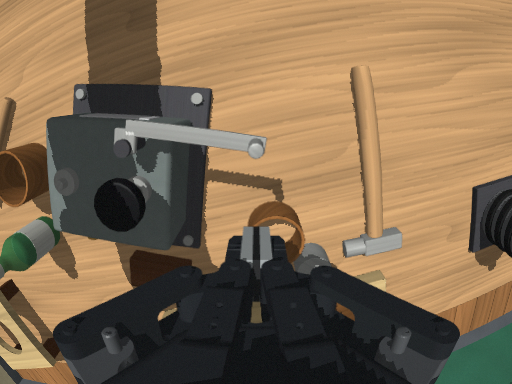

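View pics/top3.png

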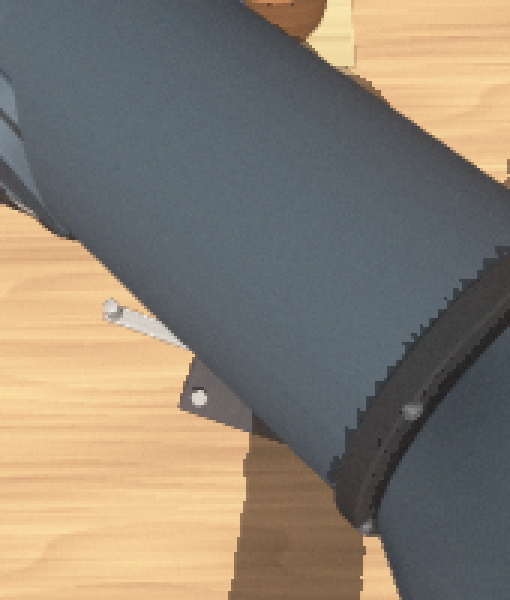

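The latch stands at roughly 1.55 rad (stud seen at (258,149), predicted at (255,151)) and the pump has not moved. Next is a first careful stroke.

Run:
```python
from h import *
from plant import env
I={'wrist':np.load("ci3.npy",allow_pickle=True).item()}
p=np.load("p.npy")
# latch from stud pixel
f=least_squares(lambda a: proj(I['wrist'],pts([*p[:3],a[0],0])['studtop'],True)-[257.5,148.5],[1.5]);print("latch",f.x,f.fun)
k=pts(p)['knob'][:2]; phi=2.2
env.movep([*k,.30],rv(phi)) 
env.servo_line([*k,.165+.073],rate=.2)
F0=env.current_force(); print("F0",F0.round(2),env.current_clock())
for t in (.150,.138,.130,.1275,.1265,.126):
    env.servo_line([*k,t+.073],rate=.08)
    print(t,(env.current_tool_pos()[2]-.073).round(4),(env.current_force()-F0).round(2),env.current_clock())
env.servo_line([*k,.164+.073],rate=.1); env.wait(.2)
print(env.current_clock(),(env.current_force()-F0).round(2))
ci=env.camera_info("wrist");cv2.imwrite("pics/wrist4.png",env.get_image("wrist"))
q=p.copy();q[3]=1.55
for d in(0,.006,.012): q[4]=d;print(d,proj(ci,pts(q)['pin'],True).round(1))
print(proj(ci,pts(q)['knob'],True))
```

```text
latch [1.58013373] [-2.28986465  0.07226753]
F0 [-0.   -0.09  0.77] 11.0833
0.15 0.1507 [1.96 1.7  3.09] 11.4167
0.138 0.1388 [0.87 1.77 4.68] 11.7167
0.13 0.131 [1.23 1.75 6.86] 11.9667
0.1275 0.1287 [1.49 1.99 7.14] 12.2167
0.1265 0.1278 [0.7  0.74 8.38] 12.4667
0.126 0.1274 [0.66 0.89 7.85] 12.7167
13.45 [ 0.01  0.32 -1.42]
0 [162.4 267.6]
0.006 [160.3 271.5]
0.012 [158.1 275.7]
[257.35609671 237.24902616]
```

View pics/wrist4.png

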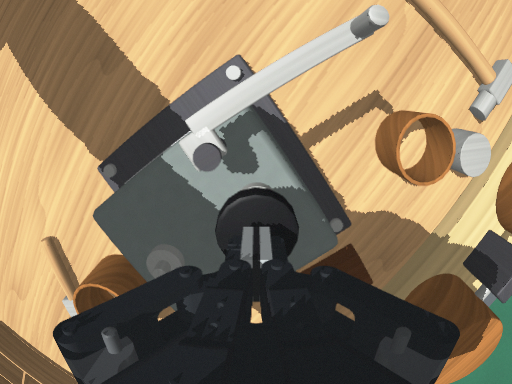

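Force is still rising smoothly, so the hard stop has not been reached yet. The arm gives about 0.15 mm/N. I'll go deeper until the stop is clear.

Run:
```python
from h import *
from plant import env
p=np.load("p.npy"); k=pts(p)['knob'][:2]
F0=env.current_force()
env.servo_line([*k,.128+.073],rate=.08)
for t in (.126,.1245,.123,.122,.121):
    env.servo_line([*k,t+.073],rate=.05)
    f=np.mean([env.current_force() for _ in range(5)],0)-F0
    print(t,(env.current_tool_pos()[2]-.073).round(4),f.round(2),env.current_clock())
    if f[2]>20: break
env.servo_line([*k,.166+.073],rate=.1); env.wait(.2)
print(env.current_clock(),(env.current_force()-F0).round(2))
cv2.imwrite("pics/wrist5.png",env.get_image("wrist")); cv2.imwrite("pics/scene5.png",env.get_image("scene")[100:260,150:340].repeat(3,0).repeat(3,1))
```

```text
0.126 0.1261 [ 0.65 -0.83  8.48] 14.35
0.1245 0.1256 [-2.57 -0.88 18.83] 14.6
0.123 0.1255 [-7.23 -2.41 32.3 ] 14.85
15.6333 [0.05 0.36 0.41]
```

View pics/wrist5.png

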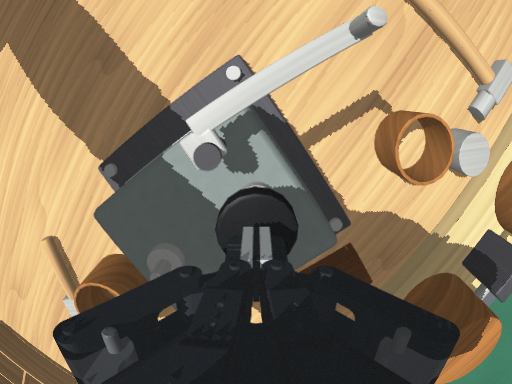

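View pics/scene5.png

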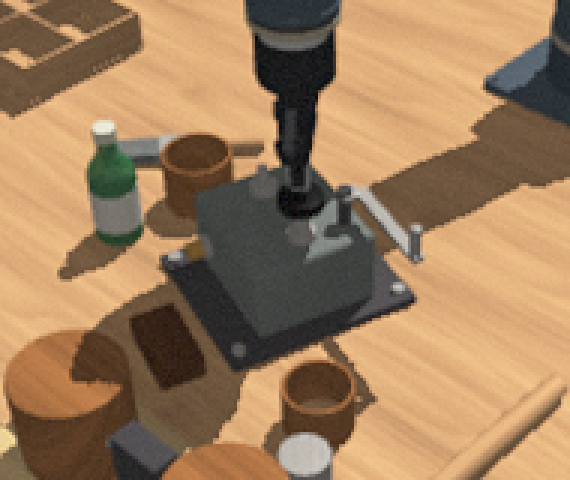

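The hard stop is at tip z = 0.1256, depth 30 mm, and the pump has not shifted (base bolts at the same pixels in wrist4 and wrist5). The pin is visibly rising at (262,180) in the scene crop. I'll do three more strokes and then look.

```bash
cat > st.py <<'E'
from h import *
from plant import env
def stroke(k,F0):
    env.servo_line([*k,.1247+.073],rate=.06)
    print((env.current_tool_pos()[2]-.073).round(4),(env.current_force()-F0).round(1),end=' ')
    env.servo_line([*k,.164+.073],rate=.08); env.wait(.3)
    print(round(env.current_clock(),2))
E
python3 - <<'E'
from st import *
p=np.load("p.npy"); k=pts(p)['knob'][:2]; F0=env.current_force()
for i in range(3): stroke(k,F0)
I=env.camera_info("scene")
cv2.imwrite("pics/scene6.png",env.get_image("scene")[130:220,190:310].repeat(6,0).repeat(6,1))
q=p.copy()
for d in(0,.03): q[4]=d; print((proj(I,pts(q)['pin'])-[190,130])*6)
E
```

```text
0.1257 [-3.8 -1.  19.4] 17.52
0.1257 [-3.1 -1.  18.3] 19.27
0.1257 [-3.2 -0.5 18.8] 21.02
[287.05142122 181.21570513]
[284.4562255  136.12228624]
```

View pics/scene6.png

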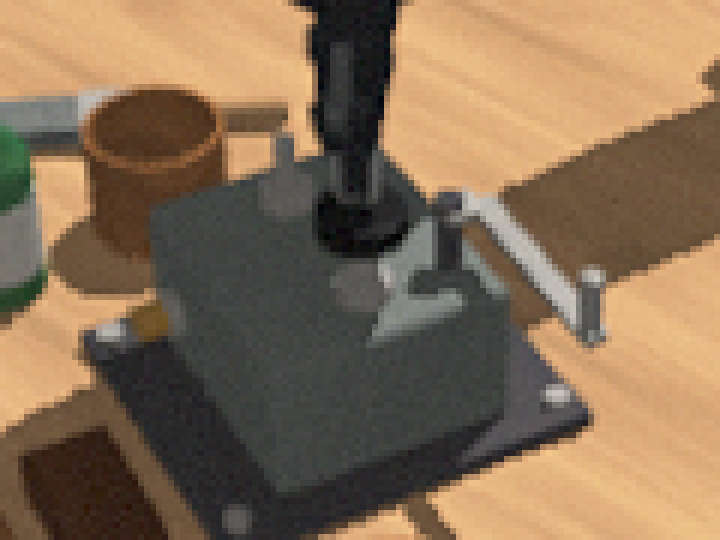

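The pin tip is at row ~135 in the crop; fully out is predicted at 136. Extra strokes do no harm, so I'll do two more, retreat clear and check from every camera.

Run:
```python
from st import *
p=np.load("p.npy"); k=pts(p)['knob'][:2]; F0=env.current_force()
for i in range(2): stroke(k,F0)
env.servo_line([*k,.33],rate=.2)
env.movep([.50,-.35,.35],rv(1.45))
for n in("scene","top"):
    im=env.get_image(n); I=env.camera_info(n)
    a,b,c,d=(130,220,190,310) if n=="scene" else (140,260,190,340)
    s=6 if n=="scene" else 5
    cv2.imwrite(f"pics/{n}7.png",cv2.resize(im[a:b,c:d],None,fx=s,fy=s,interpolation=cv2.INTER_CUBIC))
    q=p.copy();q[3]=1.57;q[4]=.03
    for kk,v in pts(q).items(): print(n,kk,((proj(I,v)-[c,a])*s).round(0))
    for l in ["plunger_top","pin_tip","latch_stud","latch_pivot"]:
        print(l,[(round(e['score'],2),((np.array(e['at'])*[512,384]-[c,a])*s).round(0)) for e in env.place_of(l,n)][:3])
print(env.current_clock())
```

```text
0.1257 [-3.1 -0.3 17.2] 22.82
0.1257 [-2.1 -1.1 16.5] 24.57
scene knob [359. 207.]
scene pin [284. 136.]
scene pivot [447. 212.]
scene pivtop [447. 199.]
scene stud [593. 300.]
scene studtop [594. 274.]
scene pump [330. 385.]
plunger_top [(0.48, array([344., 204.]))]
pin_tip [(0.75, array([168., 222.])), (0.4, array([288., 119.]))]
latch_stud [(0.64, array([588., 303.]))]
latch_pivot [(0.61, array([451., 210.]))]
top knob [412. 260.]
top pin [593. 327.]
top pivot [377. 367.]
top pivtop [377. 365.]
top stud [130. 317.]
top studtop [126. 310.]
top pump [478. 347.]
plunger_top [(0.72, array([414., 256.]))]
pin_tip []
latch_stud [(0.85, array([116., 320.])), (0.28, array([428., 253.]))]
latch_pivot [(0.95, array([377., 365.]))]
27.05
```

View pics/scene7.png

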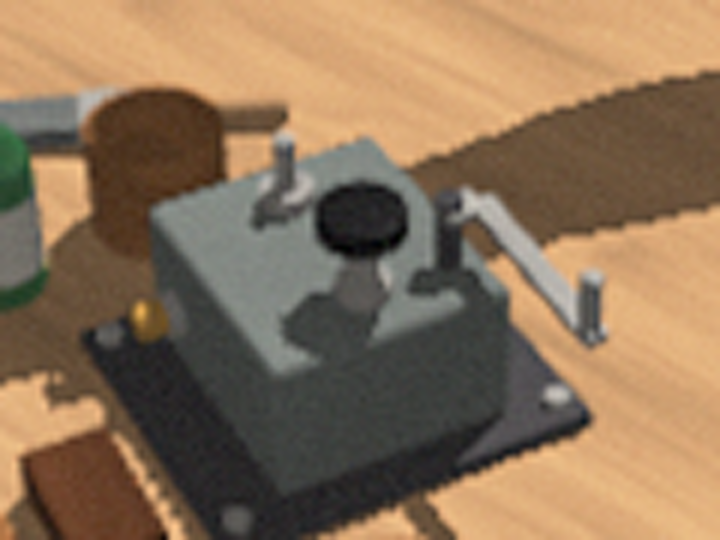

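View pics/top7.png

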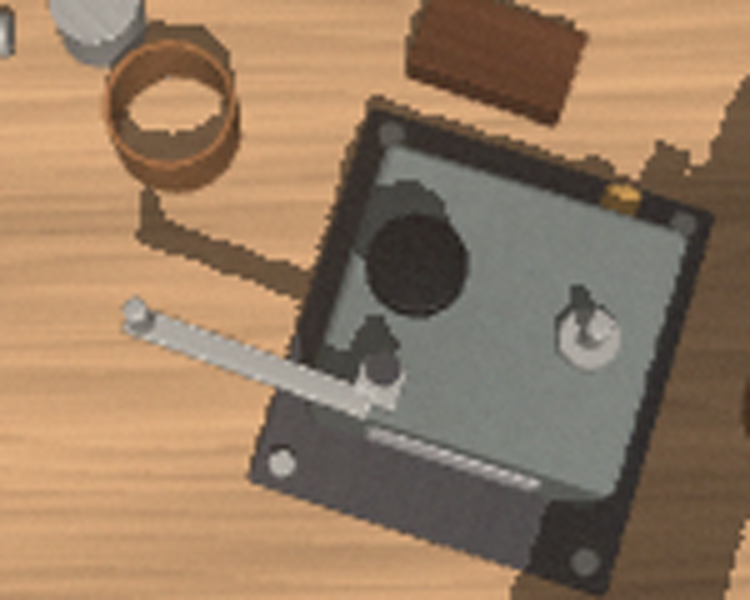

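The scene crop shows the pin tip at (285,137), the same as before the two extra strokes, so it is fully out. The knob is up at (361,207). The top crop shows the arm square to where it was, with the stud at (137,312). Nothing else has moved, so I'll hand in.

```bash
python3 -c "
from plant import env
env.finish_job(); print(env.current_clock())"
```

```text
the job is handed in; nothing more can be done
the job is handed in; nothing more can be done
```

The job is done and handed in at about 27 s of the 51 s allowed. I pushed the latch open by its stud to about 1.55–1.58 rad, with the force staying within the sensor's roughly 1 N scatter. I then pumped the plunger with the closed fingertips from above.

- **Strokes:** I made seven. The first reached only about 28.6 mm. I took the second down to the hard stop at 30 mm, where it peaked at 32 N. The other five went to the stop at 17–19 N. After each one I lifted the fingertips 8–10 mm clear of the knob.
- **Pin:** its tip is at the pixel predicted for fully out, and it did not change between strokes five and seven. The pin network misread it once, giving its best score to a wrong spot, so I went by the picture.
- **Final pictures:** the knob is up and the latch arm is square to where it was. The pump is within a pixel or two of where the first fit put it. The offcut and the nearby hoop and weight showed no visible shift, and the arm stayed well away from the rest. The robot is clear of everything.
- **Disagreement:** the latch angle read 1.58 rad by the wrist camera against 1.55 commanded, which is within the calibration error.

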